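Change over the tilt-out bins at the potting table

TASK

Three tilt-out bins stand in a row on a board at the potting table. First push the narrow bin that has been left hanging open back until it clicks fully shut; then tip the wide bin forward as far as it goes and leave it open. The other narrow bin stays shut.

Things in the scene. Friction and masses are not known exactly. Their poses are not given: they have to be found in the camera images.
- rack: Plywood board, top 15 mm up, bearing three beige bins in dark grey cases in one row, any order, 118 mm between middles, all tipping towards the robot. Origin: on the table, mid-row, under the plane of the case fronts (= backs of shut panels); y along the row, x to the back. Cases: 95 deep, top 137 mm above the table; 76 wide (narrow bins) or 112. The pivots are stiff: a bin stays where left.
- leftopen_tab (a point): Narrow bin left tipped 0.28-0.5 rad. Point: middle of the top edge of its front panel (8 mm thick, 68 wide). z up the panel, y along the row, x to the back; panel faces at x = -4 and +4 mm. Pivot: line along y at x = +4, z = -160, 23 mm above the table. Tip = angle of z from vertical: 0 shut, 0.6 rad forward stop. Pushed shut, a catch resists (3-5 N at the tab) in the last .13 rad, then clicks.
- wide_tab (a point): Same point on the wide bin (panel 104 mm wide); other sizes, axes, pivot, stops and catch as leftopen_tab. Starts shut, edge 183 mm above the table. The panel's top 46 mm stand above the case as a grip tab 84 mm wide (48 on narrow bins), with free air in front and behind: pinch it from above, or pull with shut fingers lowered behind it. Freeing the catch takes 3-5 N.
- spare_tab (a point): Same point on the other narrow bin, which is alike in all sizes to the one left open. It starts shut and is to stay so.

How it is judged:
On the way, in this order (a step that is already met when the one before it is completed fails the run):
1. the narrow bin that was open is pushed back and clicked shut (angle between leftopen_tab's own z axis and vertical below 0.035 rad), for 0.2 s.
2. the wide bin is tipped forward to its stop (angle between wide_tab's own z axis and vertical above 0.45 rad), for 0.2 s.
At the end, for the whole second after the job is handed in: Both narrow bins are clicked shut (tipped less than 0.035 rad, 2 degrees, held by the catch) and the wide bin hangs open, tipped more than 0.45 rad (26 degrees; its stop is at 34 degrees) (angle between each of leftopen_tab, spare_tab's own z axis and vertical below 0.035 rad and angle between wide_tab's own z axis and vertical above 0.45 rad); the robot touches nothing.
It fails at once if the other narrow bin is pulled open (angle between spare_tab's own z axis and vertical above 0.12 rad).
It also fails if it takes over 40 s, if anything falls off the work surface, if the arm or the gripper's body presses on something with over 40 N, if the wrist force passes 120 N, or if a joint passes its speed limit or range.

ROBOT

A 7-joint arm with a two-finger parallel gripper is mounted at the origin on the work surface. World frame = base frame: x ahead of the robot, y to its left, z up, the work surface at z = 0. Lengths are in m, angles in rad, forces in N, time in s.
With the tool pointing down it reaches from about 0.4 to 0.85 m from the base axis. Payload 10.4 kg.
Tool frame: the origin (TCP) lies between the finger pads; the fingertips stand 22 mm ahead of it and the grasp point (between the pads) lies 3 mm ahead of it (r.nose_length is the distance from the TCP to the fingertips, in m); z points along the fingers, y is the line along which they close (so a half turn about z gives the same grasp; the last joint's range is limited). The gripper opens to 87 mm and grips with 3 to 60 N. Pads are 19 mm wide; open, the fingers measure 117 mm over their backs; the gripper's body (75 mm by 190 mm) begins 51 mm behind the grasp point.
Start: joints at [1.208, 0.332, -0.065, 1.46, 0.022, 1.35, -0.088], TCP at [0.208, -0.589, 0.245] pointing down, gripper open.
Joint ranges: [-2.6, 2.6], [-0.5, 2.12], [-1.47, 1.34], [0.16, 2.42], [-1.27, 4.41], [0.06, 2.06], [-2.6, 2.6]. Speed limits (rad/s): [2.22, 2.22, 2.79, 2.79, 3.14, 3.14, 3.14].

INTERFACE

Orientations are given as a unit quaternion [x, y, z, w].
In Python, from bench import readout, cams, r gives the robot as it stands. The module is installed in compiled form; this text tells all that it offers.
- The arm moves only by the tool step_arm, never from a script. Its argument "deltas" is a list that holds one entry, the list of rows, each a list of 7 numbers: the turn, a rotation vector about the tool's x, y, z in rad, then the shift along the tool's x, y, z in m, then the opening in per cent of the stroke, from 0 (shut) to 100 (fully open). A call has 1 to 20 rows; each row is the pose to reach, as a shift and turn from the pose commanded when the call began, along the tool's axes at that moment; what a row does not reach only later rows make up. A row lasts 1/8 s, in which the tool goes at most 62.5 mm and 10.7 degrees, less where a joint would pass 70% of its speed; a pose out of reach is approached as far as the arm can. A call with a gripper value outside its range is refused whole. The fingers move at their own pace and stop on an object; "squeeze" is the grip in N (left out, the last holds). Time passes only in rows, so rows that repeat a pose let the fingers close. It gives the time, the measured TCP pose, the force, the opening and the grip force at its end, in the units of the state.
- readout.read_state(): the state, without advancing time (a new reading comes with each control period).
- cams.camera(name): name is "side" or "top" or "wrist"; returns a dict with "img" (420x560x3 uint8, red, green, blue), "fx", "fy", "cx", "cy" (pixels), "k1" (the pictures are not rectified: a ray, as slopes to the right and down, at radius r is drawn at 1 + k1 r^2 times it, then the intrinsics apply), "origin" and "rotation" of the camera in the world; the wrist camera has in their place "T_tool_cam" (4x4, takes a point from camera to tool coordinates, whose origin is the TCP and whose axes are the flange's). Camera axes: x right, y up, looking along -z (the intrinsics and any distortion apply to the point x, -y, -z); pixel columns grow to the right and rows downward; lengths in m; the calibration is good to about 2 mm. A picture is of the moment at which its call begins: read the wrist's pose just before it. There is no depth.
- r.close_job(): hands the job in; it is judged then, once.
The state is a dict: "time": time; "joint_positions": joint angles; "joint_vel": joint speeds; "joint_torque": joint torques, N m; "ee_pos": TCP position; "eef_rot": TCP orientation; "ft_force": force on the tool from outside, world axes, zero at the start; "torque": the same for the moment, N m; "width": finger opening in m; "grip_force": force on a finger pad.
Only numpy, scipy, OpenCV 4.12 (cv2) and the standard library are available. Lean on these libraries where they do the work, as an engineer would, in place of code of your own. Each camera call takes 0.05 s, during which the arm holds its last target. There are 200 camera calls.

## Working session

There is one attempt and no reset: what is moved stays moved. The work goes in short steps, Python scripts to look and compute and a tool call to move; the robot and the scene stay as the last step left them, time stands still between calls to the robot, and variables do not carry over. Pictures are saved under pics/ and viewed, at most 10 in all, crops included, and the job is handed in when it is done.

Besides the shell and the picture viewer there is one more tool, called after "Emit:" as name([rows], argument=value, ...), one row to a line, values as JSON. step_arm: Moves the arm, as the interface text tells. Its arguments: {"type":"object","properties":{"deltas":{"type":"array"},"squeeze":{"type":"number"}},"required":["deltas"]}

```bash
mkdir -p pics; python3 - <<'E'
from bench import readout,cams,r
import cv2,numpy as np,pickle
s=readout.read_state();print({k:np.round(v,3) for k,v in s.items()},r.nose_length)
D={}
for n in("side","top"):
    c=cams.camera(n);D[n]=c;cv2.imwrite(f"pics/{n}0.png",c["img"][...,::-1])
    print(n,c["fx"],c["cx"],c["cy"],c["k1"],np.round(c["origin"],3),np.round(c["rotation"],3).tolist())
pickle.dump(D,open("d0.pkl","wb"))
E
```

```text
{'time': np.float64(0.0), 'joint_positions': array([ 1.208,  0.333, -0.065,  1.461,  0.022,  1.35 , -0.088]), 'joint_vel': array([ 0.   ,  0.001,  0.001, -0.001,  0.   , -0.   , -0.   ]), 'joint_torque': array([ 0.0000e+00, -6.2326e+01,  2.5000e-02, -3.8989e+01, -6.1000e-02,
        4.0000e-02,  0.0000e+00]), 'ee_pos': array([ 0.208, -0.589,  0.244]), 'eef_rot': array([ 0.986,  0.169, -0.   , -0.001]), 'ft_force': array([0.499, 0.162, 0.309]), 'torque': array([-0.025,  0.031,  0.072]), 'grip_force': np.float64(0.0), 'width': np.float64(0.087)} 0.022
side 383.9902297983104 276.1388747161202 218.57479561070633 -0.03674271222875113 [0.584 0.601 0.435] [-0.016, 0.516, 0.856, -0.033]
top 473.5334321875617 275.96689995962356 213.96636669963624 -0.027099030824495187 [0.484 0.04  0.797] [-0.074, 0.081, 0.734, -0.671]
```

View pics/side0.png

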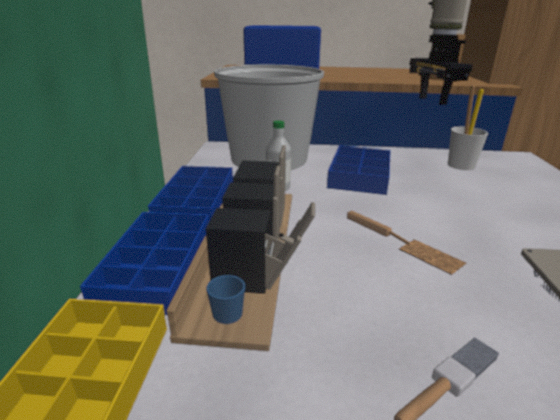

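View pics/top0.png

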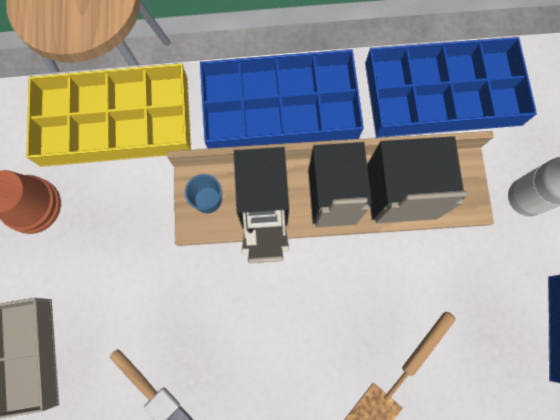

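```bash
python3 - <<'E'
import cv2,pickle
D=pickle.load(open("d0.pkl","rb"))
a=D["top"]["img"][130:270,225:475,::-1];b=D["side"]["img"][140:300,200:330,::-1]
a=cv2.resize(a,(800,448),interpolation=cv2.INTER_CUBIC)
cv2.imwrite("pics/c1.png",a)
cv2.imwrite("pics/c2.png",cv2.resize(b,None,fx=3.7,fy=3.7,interpolation=cv2.INTER_CUBIC))
E
```

```text
(no output)
```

View pics/c1.png

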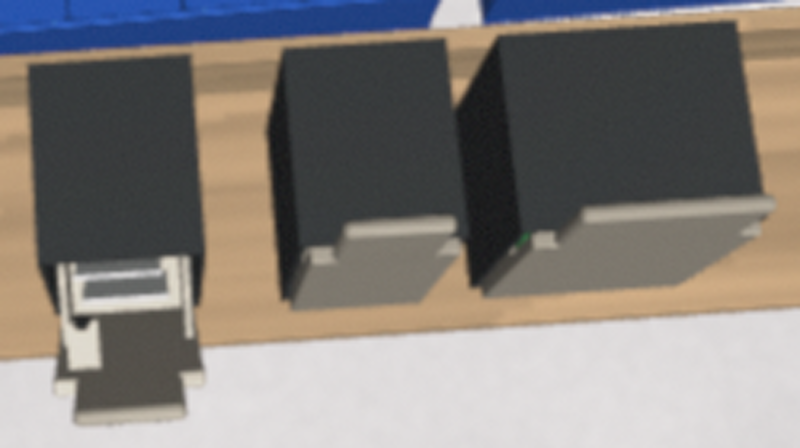

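View pics/c2.png

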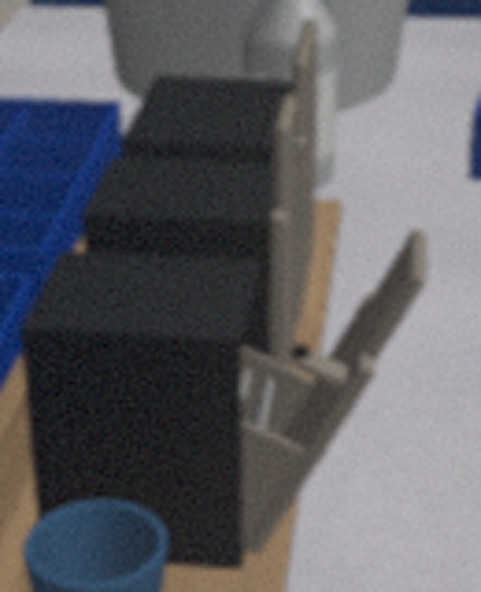

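```bash
cat > h.py <<'E'
import numpy as np,cv2,pickle
from scipy.spatial.transform import Rotation as R
def ray(c,uv,Rw=None,o=None):
    # OpenCV one-term radial model undoes the lens
    K=np.array([[c["fx"],0,c["cx"]],[0,c["fy"],c["cy"]],[0,0,1]])
    p=cv2.undistortPoints(np.array([[uv]],float),K,np.array([c["k1"],0,0,0,0]))[0,0]
    if Rw is None:
        q=np.array(c["rotation"]);Rw=R.from_quat(q).as_matrix() if q.size==4 else q; o=np.array(c["origin"])
    return o,Rw@np.array([p[0],-p[1],-1])
def onz(c,uv,z,*a):
    o,d=ray(c,uv,*a);return o+d*(z-o[2])/d[2]
E
python3 - <<'E'
from h import *
D=pickle.load(open("d0.pkl","rb"));c=D["top"];s=D["side"]
f=lambda u,v:(225+u/3.2-.3,130+v/3.2-.3)
for n,pts,z in(("spare",[(346,230),(456,224)],.183),("wide",[(584,214),(774,203)],.183),("open lo",[(75,413),(186,410)],.168),("casetopfront open",[(40,263),(203,253)],.137),("case wide",[(522,238),(765,200)],.137),("boardfront",[(0,358),(800,308)],.015)):
    P=[onz(c,f(*p),z) for p in pts];d=P[1]-P[0]
    print(n,np.round(P,4).tolist(),"mid",np.round((P[0]+P[1])/2,4),"len",np.linalg.norm(d),"yaw",np.arctan2(d[0],-d[1]))
# open tab midpoint from two views: near corner in side view ~ left in top
o,d=ray(s,(200+418/3.7,140+240/3.7)); o2,d2=ray(c,f(75,413))
t=np.linalg.lstsq(np.c_[d,-d2],o2-o,rcond=None)[0];print(o+d*t[0],o2+d2*t[1])
E
```

```text
spare [[0.6309, -0.0491, 0.183], [0.6293, -0.0953, 0.183]] mid [ 0.6301 -0.0722  0.183 ] len 0.0461935950804653 yaw -0.033503538275632065
wide [[0.6288, -0.1494, 0.183], [0.6264, -0.2302, 0.183]] mid [ 0.6276 -0.1898  0.183 ] len 0.08082635752463792 yaw -0.029830240718188718
open lo [[0.5665, 0.0702, 0.168], [0.5636, 0.024, 0.168]] mid [0.5651 0.0471 0.168 ] len 0.046257811779206875 yaw -0.06242954609701163
casetopfront open [[0.639, 0.0821, 0.137], [0.6371, 0.0092, 0.137]] mid [0.638  0.0456 0.137 ] len 0.07298129730551621 yaw -0.026848689061549795
case wide [[0.6311, -0.1341, 0.137], [0.6388, -0.2466, 0.137]] mid [ 0.635  -0.1904  0.137 ] len 0.11276164948094851 yaw 0.06832423298882745
boardfront [[0.6188, 0.1144, 0.015], [0.6074, -0.3078, 0.015]] mid [ 0.6131 -0.0967  0.015 ] len 0.4223234854916159 yaw -0.02691392848453209
[0.5649277  0.06963676 0.17991667] [0.5649366 0.0696359 0.1799178]
```

Emit:
step_arm([
  [[0, 0, 0.15, 0.05, -0.04, -0.02, 0], [0, 0, 0.3, 0.1, -0.08, -0.026, 0], [0, 0, 0.367, 0.15, -0.12, -0.026, 0], [0, 0, 0.367, 0.2, -0.16, -0.026, 0], [0, 0, 0.367, 0.25, -0.2, -0.026, 0], [0, 0, 0.367, 0.313, -0.249, -0.026, 0], [0, 0, 0.367, 0.313, -0.249, -0.026, 0], [0, 0, 0.367, 0.34, -0.3, -0.02, 0], [0, 0, 0.367, 0.37, -0.35, -0.02, 0], [0, 0, 0.367, 0.4, -0.4, -0.015, 0], [0, 0, 0.367, 0.43, -0.45, -0.01, 0], [0, 0, 0.367, 0.468, -0.508, -0.006, 0], [0, 0, 0.367, 0.468, -0.508, -0.006, 0], [0, 0, 0.367, 0.468, -0.508, -0.006, 0]],
])

```text
time: 1.85
ee_pos: [0.4801, 0.0457, 0.2502]
eef_rot: [1.0, -0.013, -0.0, 0.0]
ft_force: [-0.9, -0.5, -0.6]
width: 0.0006
grip_force: 0.0
```

Emit:
step_arm([
  [[0, 0, 0, 0, 0, 0.05, 0], [0, 0, 0, 0, -0.002, 0.083, 0], [0, 0, 0, 0.03, -0.003, 0.083, 0], [0, 0, 0, 0.05, -0.003, 0.083, 0], [0, 0, 0, 0.065, -0.003, 0.083, 0], [0, 0, 0, 0.08, -0.003, 0.083, 0], [0, 0, 0, 0.09, -0.003, 0.083, 0], [0, 0, 0, 0.1, -0.003, 0.083, 0], [0, 0, 0, 0.11, -0.003, 0.083, 0], [0, 0, 0, 0.12, -0.003, 0.083, 0], [0, 0, 0, 0.125, -0.003, 0.083, 0], [0, 0, 0, 0.125, -0.003, 0.083, 0]],
])

```text
time: 3.35
ee_pos: [0.6056, 0.0454, 0.1674]
eef_rot: [1.0, -0.014, 0.0, -0.0]
ft_force: [0.8, -0.0, -0.5]
width: 0.0006
grip_force: 0.0
```

Emit:
step_arm([
  [[0, 0, 0, 0.003, 0, 0, 0], [0, 0, 0, 0.006, 0, 0, 0], [0, 0, 0, 0.009, 0, 0, 0], [0, 0, 0, 0.012, 0, 0, 0], [0, 0, 0, 0.012, 0, 0, 0]],
])

```text
time: 3.98
ee_pos: [0.6175, 0.0449, 0.1674]
eef_rot: [1.0, -0.014, 0.0, -0.0]
ft_force: [0.8, 0.8, -0.3]
width: 0.0003
grip_force: 0.0
```

Emit:
step_arm([
  [[0, 0, 0, 0.002, 0, 0, 0], [0, 0, 0, 0.004, 0, 0, 0], [0, 0, 0, 0.004, 0, 0, 0]],
])

```text
time: 4.35
ee_pos: [0.6189, 0.0449, 0.1675]
eef_rot: [1.0, -0.013, -0.003, 0.001]
ft_force: [-16.3, -1.6, 9.7]
width: 0.0002
grip_force: 8.0
```

```bash
python3 - <<'E'
from bench import cams
import cv2
b=cams.camera("side")["img"][140:300,180:330,::-1]
cv2.imwrite("pics/c3.png",cv2.resize(b,None,fx=3.7,fy=3.7,interpolation=cv2.INTER_CUBIC))
E
```

```text
(no output)
```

View pics/c3.png

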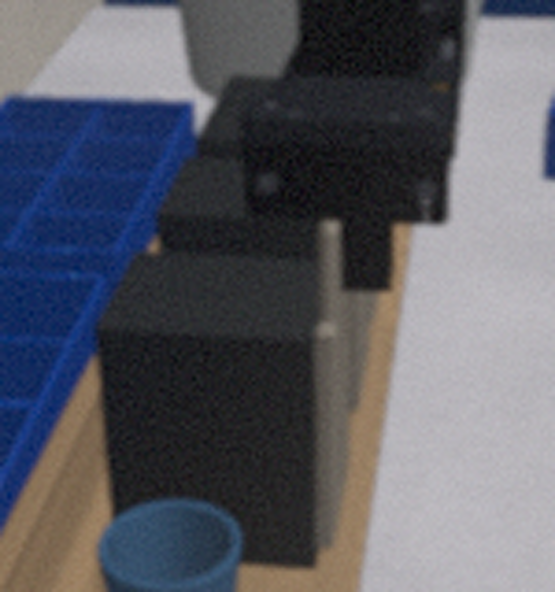

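Emit:
step_arm([
  [[0, 0, 0, -0.03, 0, 0, 0], [0, 0, 0, -0.04, 0, -0.04, 0], [0, 0, 0, -0.04, 0, -0.085, 0], [0, 0, 0, -0.04, 0.06, -0.085, 0], [0, 0, 0, -0.03, 0.12, -0.085, 0], [0, 0, 0, -0.01, 0.17, -0.085, 0], [0, 0, 0, 0.01, 0.21, -0.085, 0], [0, 0, 0, 0.035, 0.224, -0.085, 0], [0, 0, 0, 0.035, 0.224, -0.085, 0], [0, 0, 0, 0.035, 0.224, -0.085, 0]],
])

```text
time: 5.65
ee_pos: [0.65, -0.1791, 0.2525]
eef_rot: [1.0, -0.013, -0.0, -0.0]
ft_force: [0.2, 0.2, 0.4]
width: 0.0004
grip_force: 0.0
```

```bash
python3 - <<'E'
from bench import cams,readout
import cv2,numpy as np
from h import *
s=readout.read_state();c=cams.camera("wrist");print(s["ee_pos"],s["eef_rot"],c["T_tool_cam"])
a=c["img"][...,::-1];t=cams.camera("top")["img"][90:260,200:560,::-1]
cv2.imwrite("pics/w1.png",np.vstack([cv2.resize(a,(400,300)),cv2.resize(t,(400,189))]))
E
```

```text
[ 0.65000689 -0.17910452  0.25248547] [ 9.99913963e-01 -1.31147567e-02 -9.57095680e-05 -2.46354507e-04] [[ 1.51322457e-04  9.66473755e-01  2.56765374e-01  7.02264095e-02]
 [ 9.99999473e-01 -4.07069551e-04  9.42882824e-04  6.71163833e-04]
 [ 1.01579287e-03  2.56765096e-01 -9.66473307e-01 -1.40791870e-01]
 [ 0.00000000e+00  0.00000000e+00  0.00000000e+00  1.00000000e+00]]
```

View pics/w1.png

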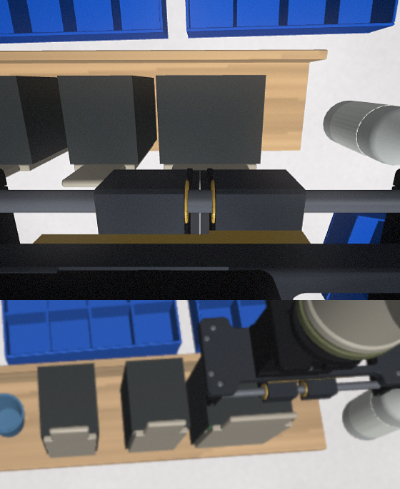

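Emit:
step_arm([
  [[0, 0, 0, 0, 0, 0.04, 0], [0, 0, 0, 0, 0, 0.06, 0], [0, 0, 0, 0, 0, 0.075, 0], [0, 0, 0, 0, 0, 0.082, 0], [0, 0, 0, 0, 0, 0.082, 0]],
])

```text
time: 6.38
ee_pos: [0.6503, -0.18, 0.1707]
eef_rot: [1.0, -0.014, 0.0, 0.0]
ft_force: [0.6, -0.3, 0.3]
width: 0.0001
grip_force: 0.0
```

Emit:
step_arm([
  [[0, 0, 0, -0.01, 0, 0, 0], [0, 0, 0, -0.015, 0, 0, 0], [0, 0, 0, -0.02, 0, 0, 0], [0, 0, 0, -0.025, 0, 0, 0], [0, 0, 0, -0.03, 0, 0, 0], [0, 0, 0, -0.03, 0, 0, 0]],
])

```text
time: 7.12
ee_pos: [0.6197, -0.1795, 0.1706]
eef_rot: [1.0, -0.014, -0.0, 0.0]
ft_force: [0.7, -0.2, -0.2]
width: 0.0005
grip_force: 0.0
```

Emit:
step_arm([
  [[0, 0, 0, -0.01, 0, 0, 0], [0, 0, 0, -0.02, 0, 0.002, 0], [0, 0, 0, -0.03, 0, 0.004, 0], [0, 0, 0, -0.04, 0, 0.006, 0], [0, 0, 0, -0.05, 0, 0.009, 0], [0, 0, 0, -0.058, 0, 0.01, 0], [0, 0, 0, -0.062, 0, 0.01, 0], [0, 0, 0, -0.065, 0, 0.01, 0], [0, 0, 0, -0.065, 0, 0.01, 0]],
])

```text
time: 8.25
ee_pos: [0.5603, -0.1773, 0.1635]
eef_rot: [1.0, -0.013, 0.007, 0.001]
ft_force: [18.6, -0.1, 1.3]
width: 0.0006
grip_force: 8.3
```

```bash
python3 - <<'E'
from bench import cams
import cv2,numpy as np
b=cams.camera("side")["img"][110:260,200:360,::-1];t=cams.camera("top")["img"][130:270,300:500,::-1]
f=lambda i:cv2.resize(i,(400,375),interpolation=cv2.INTER_CUBIC)
cv2.imwrite("pics/e1.png",np.hstack([f(b),f(t)]))
E
```

```text
(no output)
```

View pics/e1.png

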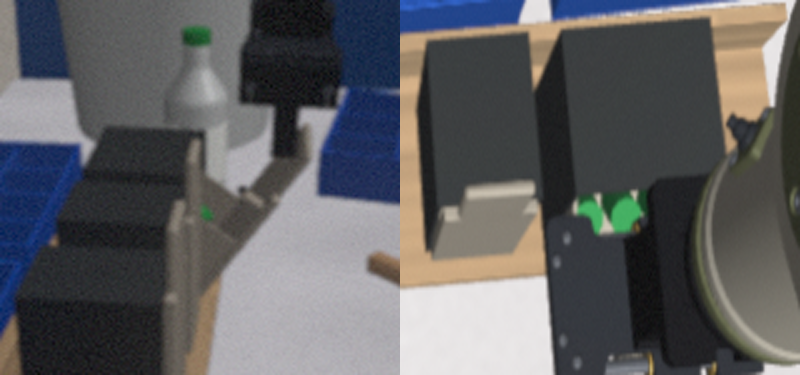

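Emit:
step_arm([
  [[0, 0, 0, 0.008, 0, 0, 0], [0, 0, 0, 0.015, 0, 0, 0], [0, 0, 0, 0.015, 0, -0.03, 0], [0, 0, 0, 0.015, 0, -0.08, 0], [0, 0, 0, 0.0, 0, -0.13, 0], [0, 0, 0, -0.06, 0, -0.15, 0], [0, 0, 0, -0.12, 0, -0.15, 0], [0, 0, 0, -0.14, -0.05, -0.15, 0], [0, 0, 0, -0.14, -0.1, -0.15, 0], [0, 0, 0, -0.14, -0.15, -0.15, 0], [0, 0, 0, -0.14, -0.21, -0.15, 0], [0, 0, 0, -0.14, -0.27, -0.15, 0], [0, 0, 0, -0.14, -0.33, -0.15, 0], [0, 0, 0, -0.14, -0.33, -0.15, 0]],
])

```text
time: 10.1
ee_pos: [0.423, 0.1608, 0.3105]
eef_rot: [1.0, -0.01, -0.0, -0.001]
ft_force: [-0.4, -0.4, -0.3]
width: 0.0005
grip_force: 0.0
```

```bash
python3 - <<'E'
from bench import cams
import cv2,numpy as np
b=cams.camera("side")["img"][110:310,180:360,::-1];t=cams.camera("top")["img"][130:270,225:475,::-1]
cv2.imwrite("pics/e2.png",np.hstack([cv2.resize(b,(320,356)),cv2.resize(t,(470,356))]))
import pickle;
E
```

```text
(no output)
```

View pics/e2.png

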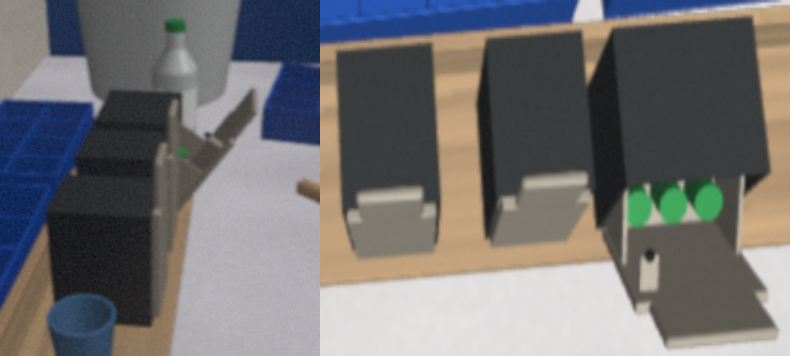

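```bash
python3 - <<'E'
from h import *
c=pickle.load(open("d0.pkl","rb"))["top"]
print(onz(c,(438.8,262.1),.157),onz(c,(262.2,206.7),.183),onz(c,(225+(552-320)/1.88,130+181/2.543),.183))
E
```

```text
[ 0.54003525 -0.1866792   0.157     ] [0.6323048 0.0454656 0.183    ] [ 0.62954932 -0.06995198  0.183     ]
```

```bash
python3 -c "
from bench import r
print(r.close_job())"
```

```text
the job is handed in; nothing more can be done
None
```

I pushed the open narrow bin shut, pulled the wide bin forward to about 0.57 rad and left it open, and the final pictures show the spare bin still shut; I handed the job in at about 10 s with the arm clear, and no verdict came back.

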